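Stand the fallen dropper bottles back in the display row

TASK

Two of the amber dropper bottles have fallen out of the display row on the market stall. Stand each one upright again in its gap in the wooden lane, so that the row runs from tallest to shortest, and set them down gently because they are glass. Leave the bottles that still stand, and the other goods, where they are.

Things in the scene. Friction and masses are not known exactly. Their poses are not given: they have to be found in the camera images.
- fallen_large_mid (a point): the larger fallen amber dropper bottle, lying on the table, beyond the lane, cap roughly away from the robot; about 190 g, 125 mm long: round glass body 46 mm in diameter up to 77 mm from its underside, then a shoulder, black collar and rubber bulb (23, 16 mm). Site on its axis, half-way (62.5 mm from its underside); z axis from underside to cap. Goes between tallest and middle.
- fallen_small_mid (a point): the smaller fallen amber dropper bottle, lying on the table, beyond the lane, cap roughly away from the robot; about 100 g, 88 mm long: round glass body 38 mm in diameter up to 54 mm from its underside, then a shoulder, black collar and rubber bulb (23, 16 mm). Site on its axis, half-way (44.0 mm from its underside); z axis from underside to cap. Goes between middle and shortest.
- tallest_mid (a point): the tallest amber glass dropper bottle, 145 mm tall, standing in the lane; round body 50 mm in diameter up to 90 mm above its underside. The point is on its axis half-way up; its z axis points up to the cap. It stands at one end of the row, the left or the right.
- middle_mid (a point): the middle amber glass dropper bottle, 105 mm tall, standing in the lane; round body 42 mm in diameter up to 65 mm above its underside. The point is on its axis half-way up; its z axis points up to the cap. It stands in the middle of the row.
- shortest_mid (a point): the shortest amber glass dropper bottle, 72 mm tall, standing in the lane; round body 34 mm in diameter up to 44 mm above its underside. The point is on its axis half-way up; its z axis points up to the cap. It stands at the other end of the row.
- lane: fixed wooden lane, 480 mm long (its y axis, across the robot's view), 76 mm wide (x axis, away from the robot); origin at the centre of its underside, on the table. Its floor is 12 mm above the table, 64 mm wide between two strips: the front one rises 6 mm, the back one 14 mm above the floor. Bottles stand about 88 mm apart along its middle line.
- gap_left (a point): the middle of the empty gap on the left (+y) side of the middle bottle, on the lane's floor; axes as the lane's
- gap_right (a point): the middle of the empty gap on the right (-y) side of the middle bottle, on the lane's floor; axes as the lane's
- soap_near: bar of soap with a kraft paper band, 75 x 34 x 26 mm, lying between the fallen bottles; bystander; origin at the centre of its underside
- soap_side: bar of soap with a kraft paper band, 75 x 50 x 26 mm, lying off to the left; bystander; origin at the centre of its underside
- tin: flat round metal tin, 62 mm in diameter, 22 mm high, to the right and near; bystander; origin at the centre of its underside
- jar: small glass jar, 52 mm in diameter, 60 mm high, off to the right; bystander; origin at the centre of its underside
Not all that is in view belongs to the job. What is shaped like the part that bears tallest_mid but blue, red or yellow is not meant.

How it is judged:
At the end, for the whole second after the job is handed in: Both fallen bottles stand upright (within 0.1 rad) and at rest on the lane's floor, within 16 mm of its middle line, the larger between the tallest and the middle bottle, the smaller between the middle and the shortest. The three others stand upright within 20 mm of where they were (angle between each of fallen_large_mid, fallen_small_mid, tallest_mid, middle_mid, shortest_mid's own z axis and vertical below 0.1 rad and horizontal distance between fallen_large_mid and tallest_mid below 0.145 m and horizontal distance between each of fallen_large_mid, fallen_small_mid and middle_mid below 0.145 m and x of fallen_large_mid in the frame of lane between -0.016 and 0.016 m and z of fallen_large_mid in the frame of lane between 0.0705 and 0.0785 m and linear speed of each of fallen_large, fallen_small below 0.02 m/s and angular speed of each of fallen_large, fallen_small below 0.2 rad/s and horizontal distance between fallen_small_mid and shortest_mid below 0.145 m and x of fallen_small_mid in the frame of lane between -0.016 and 0.016 m and z of fallen_small_mid in the frame of lane between 0.052 and 0.06 m and distance of each of tallest_mid, middle_mid, shortest_mid from where it was at the start of the episode below 0.02 m); the robot touches nothing.
It fails at once if a standing bottle is knocked over (leans more than 0.5 rad) (angle between any of tallest_mid, middle_mid, shortest_mid's own z axis and vertical above 0.5 rad).
It fails at once if soap, tin or jar is moved more than 30 mm (distance of any of soap_near, soap_side, tin, jar from where it was at the start of the episode above 0.03 m).
It fails at once if a fallen bottle is pressed or banged down hard (more than 60 N on the lane) (contact force between any of fallen_large, fallen_small and lane above 60 N).
It fails at once if a fallen bottle is dropped (out of the fingers it falls faster than 0.5 m/s, as after some 13 mm) ((linear speed of fallen_large above 0.5 m/s and contact force between the fingers and fallen_large below 0.05 N) or (linear speed of fallen_small above 0.5 m/s and contact force between the fingers and fallen_small below 0.05 N)).
It also fails if it takes over 72 s, if anything falls off the work surface, if the arm or the gripper's body presses on something with over 40 N, if the wrist force passes 120 N, or if a joint passes its speed limit or range.

ROBOT

A 6-joint arm with a two-finger parallel gripper is mounted at the origin on the work surface. World frame = base frame: x ahead of the robot, y to its left, z up, the work surface at z = 0. Lengths are in m, angles in rad, forces in N, time in s.
With the tool pointing down it reaches from about 0.25 to 0.725 m from the base axis. Payload 4 kg.
Tool frame: the origin (TCP) lies at the very end of the fingers, on their centre line; the grasp point (between the pads) lies 19 mm behind it; z points along the fingers, y is the line along which they close (so a half turn about z gives the same grasp; the last joint's range is limited). The gripper opens to 85 mm and grips with 20 to 120 N. Pads are 22 mm wide; open, the fingers measure 114 mm over their backs; the gripper's body (76 mm by 85 mm) begins 54 mm behind the grasp point. The pads swing forward as they close: fully open they stand 13 mm farther back than shut.
Start: joints at [-1.305, 0.241, 0.005, 1.335, 0, 1.571], TCP at [0.131, -0.482, 0.231] pointing down, gripper open.
Joint ranges: [-2.72, 2.72], [-1.05, 1.87], [-1.09, 1.28], [-1.99, 2.15], [-1.42, 1.44], [-3.14, 3.14]. Speed limits (rad/s): [2.79, 2.79, 3.14, 3.14, 3.14, 3.14].

INTERFACE

Orientations are given as [roll, pitch, yaw] about the fixed x, y, z axes, in that order (R = Rz(yaw) Ry(pitch) Rx(roll)).
In Python, from rig import manip gives the robot as it stands. The module is installed in compiled form; this text tells all that it offers.
- The arm moves only by the shell command python3 -m inch 'ROWS' [FORCE]. ROWS is JSON, a list of rows, each an object with "turn": the turn, a rotation vector about the world's x, y, z in degrees, a list of three; "linear": the shift along the world's x, y, z in mm, a list of three; "jaw": the opening, from -1 (shut) to 1 (fully open), so that 0 is half open. In form: [{"turn": [ax, ay, az], "linear": [x, y, z], "jaw": jaw}, ...]. A call has exactly 5 rows; each row shifts and turns the commanded pose from where the row before left it; what a row does not reach is not made up. A row lasts 1/8 s, in which the tool goes at most 62.5 mm and 10.7 degrees, less where a joint would pass 70% of its speed; a pose out of reach is approached as far as the arm can. A call with a gripper value outside its range is refused whole. The fingers move at their own pace and stop on an object; FORCE is the grip in N (left out, the last holds). Time passes only in rows, so rows that do not move let the fingers close, or fill a call up. It gives the time, the measured TCP pose, the force, the opening and the grip force at its end, in the units of the state.
- manip.observe(): the state, without advancing time (a new reading comes with each control period).
- manip.get_image(name): name is "side" or "top"; returns a dict with "frame" (420x560x3 uint8, blue, green, red), "intrinsics" (3x3 intrinsics, pixels), "R" (3x3) and "t" (3): a world point X has camera coordinates R X + t. Camera axes: x right, y down, z forward; pixel columns grow to the right and rows downward; lengths in m; the calibration is good to about 2 mm. A picture is of the moment at which its call begins. There is no depth.
- manip.close_job(): hands the job in; it is judged then, once.
Trained networks look in the newest picture that a camera, given by its name, has taken for a name from the list of things; names that differ only in an ending like _2 or _b are one class to them, and where a whole thing is asked for, a point or a joint stands for the part that bears it (a point fixed in the world has none). Each returns a list of dicts, best first, with "p" (0 to 1); they miss things now and then, are a little off and sometimes report something else, mostly with a low value. They report only what shows in the picture. A call takes as long as a camera call. They do not tell look-alikes from the thing itself.
- manip.recognise(camera, target): "xyz" ([x, y, z] in m, in world coordinates, good to about 4 mm: the middle of the surface that is visible of it).
- manip.cut_out(camera, target): "pixels" (420x560 bool, what is visible of it).
- manip.spot_point(camera, target): "xyz" ([x, y, z] in m, in world coordinates, good to about 4 mm: a listed point, or the origin of a listed thing).
The state is a dict: "t": time; "joint_pos": joint angles; "joint_velocities": joint speeds; "tau": joint torques, N m; "tcp_pos": TCP position; "ee_rot": TCP orientation; "force": force on the tool from outside, world axes, zero at the start; "ft_torque": the same for the moment, N m; "finger_gap": finger opening in m; "finger_force": force on a finger pad.
Only numpy, scipy, OpenCV 4.12 (cv2) and the standard library are available. Lean on these libraries where they do the work, as an engineer would, in place of code of your own. Each camera call takes 0.05 s, during which the arm holds its last target. There are 200 camera calls.

## Working session

There is one attempt and no reset: what is moved stays moved. The work goes in short steps, Python scripts to look and compute and a shell command to move; the robot and the scene stay as the last step left them, time stands still between calls to the robot, and variables do not carry over. Pictures are saved under pics/ and viewed, at most 10 in all, crops included, and the job is handed in when it is done.

```bash
mkdir -p pics; python3 - <<'E'
from rig import manip
import cv2,numpy as np
s=manip.observe();print(s['t'],s['tcp_pos'],s['ee_rot'],s['finger_gap'])
for c in['top','side']:
    im=manip.get_image(c);cv2.imwrite(f'pics/{c}0.png',im['frame'])
    K=np.array(im['intrinsics']);R=np.array(im['R']);t=np.array(im['t']);print(c,'campos',(-R.T@t).round(3))
    for n in['fallen_large_mid','fallen_small_mid','tallest_mid','middle_mid','shortest_mid','lane','gap_left','gap_right','soap_near','tin','jar','soap_side']:
        for d in manip.spot_point(c,n)[:3]:
            x=np.array(d['xyz']);p=K@(R@x+t);print(n,x.round(3),(p[:2]/p[2]).round(),round(d['p'],2))
E
```

```text
0.0 [ 0.13118843 -0.48184734  0.23041725] [-3.13954289e+00 -3.95898991e-06  2.65800697e-01] 0.08570454313023325
top campos [ 0.354 -0.014  0.96 ]
fallen_large_mid [0.624 0.147 0.021] [197. 150.] 0.98
fallen_small_mid [ 0.606 -0.202  0.018] [347. 158.] 0.89
tallest_mid [0.384 0.299 0.071] [119. 255.] 0.91
tallest_mid [0.549 0.254 0.078] [142. 177.] 0.91
tallest_mid [0.323 0.168 0.074] [181. 283.] 0.84
middle_mid [0.446 0.011 0.069] [256. 225.] 0.8
middle_mid [ 0.45  -0.08   0.012] [296. 225.] 0.38
shortest_mid [ 0.452 -0.079  0.012] [296. 224.] 0.64
shortest_mid [ 0.457 -0.174  0.048] [339. 220.] 0.48
lane [0.451 0.006 0.   ] [259. 225.] 0.88
gap_left [0.45  0.097 0.01 ] [219. 226.] 0.86
gap_right [ 0.45  -0.077  0.015] [295. 225.] 0.81
soap_near [0.589 0.001 0.004] [261. 167.] 0.85
tin [ 0.403 -0.285  0.002] [385. 245.] 0.9
jar [ 0.542 -0.393  0.001] [427. 186.] 0.81
soap_side [ 0.526  0.352 -0.002] [110. 194.] 0.91
side campos [ 0.351 -0.924  0.745]
fallen_large_mid [0.63  0.144 0.023] [334. 191.] 0.69
fallen_small_mid [ 0.606 -0.199  0.019] [359. 290.] 0.84
tallest_mid [0.45  0.186 0.084] [260. 166.] 0.92
tallest_mid [0.547 0.258 0.072] [295. 154.] 0.91
tallest_mid [0.325 0.166 0.073] [209. 178.] 0.72
middle_mid [0.446 0.011 0.065] [266. 215.] 0.97
shortest_mid [ 0.451 -0.17   0.043] [279. 277.] 0.89
shortest_mid [ 0.447 -0.083  0.013] [272. 260.] 0.34
lane [ 0.448  0.009 -0.006] [267. 240.] 0.78
gap_left [0.446 0.096 0.015] [262. 211.] 0.6
gap_left [ 0.606 -0.199  0.018] [359. 290.] 0.31
gap_right [ 0.448 -0.079  0.015] [272. 259.] 0.79
gap_right [ 0.448  0.01  -0.002] [267. 239.] 0.47
soap_near [0.589 0.001 0.   ] [329. 235.] 0.62
tin [ 0.404 -0.281 -0.003] [261. 340.] 0.86
jar [ 0.547 -0.387  0.   ] [352. 379.] 0.81
soap_side [ 0.532  0.348 -0.002] [284. 162.] 0.76
soap_side [0.446 0.095 0.013] [263. 212.] 0.21
```

```bash
python3 - <<'E'
import cv2
a=cv2.imread('pics/top0.png');cv2.imwrite('pics/topc.png',cv2.resize(a[110:310,80:440],None,fx=2.2,fy=2.2,interpolation=cv2.INTER_CUBIC))
E
```

```text
(no output)
```

View pics/topc.png

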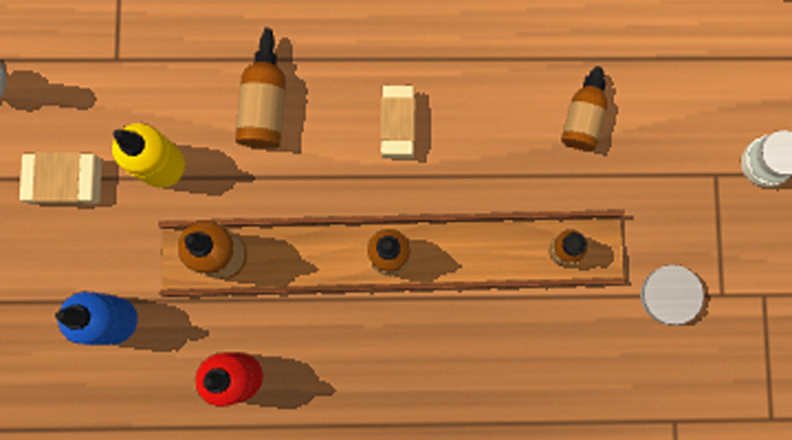

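View pics/side0.png

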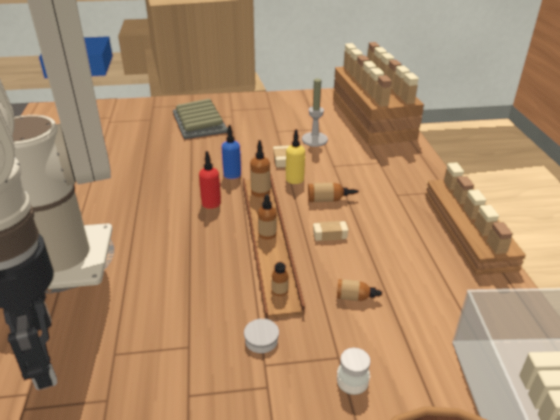

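The picture shows three amber bottles standing in the lane: tallest at crop (205,248), middle (388,250) and shortest (571,247). The blue (95,318), red (228,378) and yellow (148,155) bottles outside the lane are look-alikes and not meant. The fallen amber bottles are at (262,105), large, and (585,110), small, with their caps away from the robot. So the large one goes in gap_left and the small one in gap_right. Next I measure the axes.

```bash
python3 - <<'E'
from rig import manip
import cv2,numpy as np
for c in['top','side']:
  im=manip.get_image(c);K=np.array(im['intrinsics']);R=np.array(im['R']);t=np.array(im['t']);C=-R.T@t
  for n,r,L in[('fallen_large_mid',.023,.125),('fallen_small_mid',.019,.088)]:
    D=manip.cut_out(c,n)
    for d in D[:2]:
      v,u=np.nonzero(d['pixels']);
      ray=(R.T@np.linalg.inv(K)@np.c_[u,v,np.ones(len(u))].T).T
      P=(C+ray*((r-C[2])/ray[:,2:]))[:,:2]
      q=cv2.fitLine(P.astype(np.float32),cv2.DIST_L2,0,1e-4,1e-4).ravel();dr=q[:2]*np.sign(q[0]);s=(P-q[2:])@dr
      tip=q[2:]+dr*s.max()
      print(c,n,round(d['p'],2),len(u),'az',np.degrees(np.arctan2(dr[1],dr[0])).round(1),'len',np.ptp(s).round(3),'mid',(tip-dr*L/2).round(4),'base',(tip-dr*L).round(4))
E
```

```text
top fallen_large_mid 0.76 869 az -4.1 len 0.129 mid [0.6275 0.1432] base [0.5652 0.1476]
top fallen_small_mid 0.97 487 az -13.7 len 0.087 mid [ 0.6017 -0.1997] base [ 0.559  -0.1893]
side fallen_large_mid 0.74 783 az -2.0 len 0.128 mid [0.627  0.1451] base [0.5645 0.1472]
side fallen_small_mid 0.58 704 az -14.2 len 0.087 mid [ 0.605  -0.2019] base [ 0.5623 -0.1911]
side fallen_small_mid 0.54 242 az 82.9 len 0.111 mid [0.5213 0.3515] base [0.5159 0.3079]
```

```bash
python3 -m inch '[{"turn":[0,0,0],"linear":[45,28,0],"jaw":1},{"turn":[0,0,0],"linear":[45,28,0],"jaw":1},{"turn":[0,0,-3],"linear":[45,28,0],"jaw":1},{"turn":[0,0,-3],"linear":[45,28,0],"jaw":1},{"turn":[0,0,-3],"linear":[45,28,0],"jaw":1}]' 40; python3 -c "
from rig import manip
s=manip.observe();print(s['joint_pos'],s['tcp_pos'],s['ee_rot'])"
```

```text
t: 2.22
tcp_pos: [0.3577, -0.3415, 0.2315]
ee_rot: [3.141, -0.0, 0.107]
force: [0.3, -0.6, 0.5]
finger_gap: 0.0856
finger_force: 0.0
[-7.62104152e-01  2.29192738e-01 -9.33879554e-03  1.33159613e+00
 -9.67820683e-05  2.27258966e+00] [ 0.35773145 -0.34148256  0.23149542] [ 3.14101952e+00 -3.57771670e-04  1.06898911e-01]
```

```bash
python3 -m inch '[{"turn":[0,0,10.6],"linear":[16,9.5,0],"jaw":1},{"turn":[0,0,10.6],"linear":[16,9.5,0],"jaw":1},{"turn":[0,0,10.6],"linear":[16,9.5,0],"jaw":1},{"turn":[0,0,10.6],"linear":[16,9.5,0],"jaw":1},{"turn":[0,0,10.6],"linear":[16,9.5,0],"jaw":1}]' >/dev/null
python3 -m inch '[{"turn":[0,0,10.6],"linear":[16,9.5,-10],"jaw":1},{"turn":[0,0,10.6],"linear":[16,9.5,-10],"jaw":1},{"turn":[0,0,10.6],"linear":[16,9.5,-10],"jaw":1},{"turn":[0,0,10.6],"linear":[16,9.5,-10],"jaw":1},{"turn":[0,0,10.6],"linear":[16,9.5,-10],"jaw":1}]' >/dev/null
python3 -m inch '[{"turn":[0,0,10.6],"linear":[16,9.5,-10],"jaw":1},{"turn":[0,0,10.6],"linear":[16,9.5,-10],"jaw":1},{"turn":[0,0,10.6],"linear":[16,9.5,-10],"jaw":1},{"turn":[0,0,10.6],"linear":[16,9.5,-10],"jaw":1},{"turn":[0,0,10.6],"linear":[14,9.5,-10],"jaw":1}]' >/dev/null
python3 -m inch '[{"turn":[1.2,4.85,0],"linear":[0,0,0],"jaw":1},{"turn":[1.2,4.85,0],"linear":[0,0,0],"jaw":1},{"turn":[1.2,4.85,0],"linear":[0,0,0],"jaw":1},{"turn":[0,0,0],"linear":[0,0,0],"jaw":1},{"turn":[0,0,0],"linear":[0,0,0],"jaw":1}]'
cat > h.py <<'E'
from rig import manip
import numpy as np
from scipy.spatial.transform import Rotation as Ro
def st():
    s=manip.observe();R=Ro.from_euler('xyz',s['ee_rot']).as_matrix()
    print('t',round(s['t'],2),'tcp',(s['tcp_pos']*1000).round(1),'G',((s['tcp_pos']-.019*R[:,2])*1000).round(1),'\nx',R[:,0].round(3),'y',R[:,1].round(3),'z',R[:,2].round(3),'\nj',np.round(s['joint_pos'],2),'F',np.round(s['force'],1),'gap',round(s['finger_gap'],4),'ff',round(s['finger_force'],1))
    return s,R
E
python3 -c "import h;h.st()"
```

```text
t: 4.72
tcp_pos: [0.5943, -0.2, 0.131]
ee_rot: [-3.137, -0.261, 2.883]
force: [0.3, 0.5, 0.3]
finger_gap: 0.0853
finger_force: 0.0
t 4.72 tcp [ 594.3 -200.   131. ] G [ 599.  -201.1  149.3] 
x [-0.934  0.247  0.258] y [ 0.255  0.967 -0.004] z [-0.25   0.062 -0.966] 
j [-0.32  0.78  0.58  1.63 -0.02 -0.06] F [0.3 0.5 0.3] gap 0.0853 ff 0.0
```

```bash
python3 -m inch '[{"turn":[0,0,-1],"linear":[0,1,-36],"jaw":1},{"turn":[0,0,0],"linear":[0,0,-36],"jaw":1},{"turn":[0,0,0],"linear":[0,0,-30],"jaw":1},{"turn":[0,0,0],"linear":[0,0,-16],"jaw":1},{"turn":[0,0,0],"linear":[0,0,-6],"jaw":1}]' 40
python3 -m inch '[{"turn":[0,0,0],"linear":[0,0,0],"jaw":-1},{"turn":[0,0,0],"linear":[0,0,0],"jaw":-1},{"turn":[0,0,0],"linear":[0,0,0],"jaw":-1},{"turn":[0,0,0],"linear":[0,0,0],"jaw":-1},{"turn":[0,0,0],"linear":[0,0,0],"jaw":-1}]' 40
python3 -c "import h;h.st()"
```

```text
t: 5.35
tcp_pos: [0.594, -0.1989, 0.0075]
ee_rot: [-3.138, -0.261, 2.866]
force: [0.6, -0.8, 0.9]
finger_gap: 0.0855
finger_force: 0.0
t: 5.98
tcp_pos: [0.5953, -0.1991, 0.0087]
ee_rot: [-3.138, -0.259, 2.866]
force: [0.1, 0.3, 5.5]
finger_gap: 0.0364
finger_force: 40.5
t 5.97 tcp [ 595.3 -199.1    8.7] G [ 600.  -200.4   27.1] 
x [-0.93   0.263  0.256] y [ 0.271  0.963 -0.004] z [-0.248  0.066 -0.967] 
j [-0.32  0.86  0.42  1.38 -0.01 -0.04] F [0.1 0.3 5.5] gap 0.0364 ff 40.5
```

```bash
cat >> h.py <<'E'
def plan(base,az,tgt,lean_deg):
    s,R=st();a=np.radians(az);bt=R.T@(np.array(base)-s['tcp_pos'])
    w=R[:,1].copy();w[2]=0;w/=np.linalg.norm(w)
    Rf=Ro.from_rotvec(-np.radians(lean_deg)*w).as_matrix()@R
    ax=R.T@np.array([np.cos(a),np.sin(a),0])
    tc=np.array(tgt)-Rf@bt
    print('w',w.round(3),'axis_final',(Rf@ax).round(3),'tcp_final',(tc*1000).round(1),'move',((tc-s['tcp_pos'])*1000).round(1),'toolz',(Rf[:,2]).round(3))
E
python3 -c "
import h
h.plan([.5607,-.190,.019],-15,[.449,-.079,.012],90)"
```

```text
t 5.97 tcp [ 595.3 -199.1    8.7] G [ 600.  -200.4   27.1] 
x [-0.93   0.263  0.256] y [ 0.271  0.963 -0.004] z [-0.248  0.066 -0.967] 
j [-0.32  0.86  0.42  1.38 -0.01 -0.04] F [0.1 0.3 5.5] gap 0.0364 ff 40.5
w [0.271 0.963 0.   ] axis_final [0.003 0.012 1.   ] tcp_final [459.1 -81.2  47.8] move [-136.2  117.9   39.1] toolz [ 0.929 -0.266 -0.256]
```

```bash
python3 -m inch '[{"turn":[0,0,0],"linear":[0,0,15],"jaw":-1},{"turn":[0,0,0],"linear":[0,0,35],"jaw":-1},{"turn":[0,0,0],"linear":[0,0,45],"jaw":-1},{"turn":[0,0,0],"linear":[0,0,45],"jaw":-1},{"turn":[0,0,0],"linear":[0,0,40],"jaw":-1}]' 40
python3 -m inch '[{"turn":[-2.4,-8.7,0],"linear":[-13.6,11.8,0],"jaw":-1},{"turn":[-2.4,-8.7,0],"linear":[-13.6,11.8,0],"jaw":-1},{"turn":[-2.4,-8.7,0],"linear":[-13.6,11.8,0],"jaw":-1},{"turn":[-2.4,-8.7,0],"linear":[-13.6,11.8,0],"jaw":-1},{"turn":[-2.4,-8.7,0],"linear":[-13.6,11.8,0],"jaw":-1}]' 40
python3 -m inch '[{"turn":[-2.5,-8.7,0],"linear":[-13.6,11.8,0],"jaw":-1},{"turn":[-2.5,-8.7,0],"linear":[-13.6,11.8,0],"jaw":-1},{"turn":[-2.5,-8.7,0],"linear":[-13.6,11.8,0],"jaw":-1},{"turn":[-2.5,-8.7,0],"linear":[-13.6,11.8,0],"jaw":-1},{"turn":[-2.5,-8.7,0],"linear":[-13.6,11.8,0],"jaw":-1}]' 40
python3 - <<'E'
import h,cv2,numpy as np
h.st()
fs=[]
for c in['top','side']:
    im=h.manip.get_image(c);f=im['frame'];K,R,t=map(np.array,(im['intrinsics'],im['R'],im['t']))
    p=K@(R@np.array([.449,-.079,.1])+t);u,v=(p[:2]/p[2]).astype(int);u=min(max(u,80),480);v=min(max(v,85),335)
    fs.append(cv2.resize(f[v-85:v+85,u-80:u+80],None,fx=2.5,fy=2.5,interpolation=cv2.INTER_CUBIC))
    for d in h.manip.spot_point(c,'fallen_small_mid')[:2]:print(c,np.round(d['xyz'],3),round(d['p'],2))
cv2.imwrite('pics/a.png',np.hstack(fs))
E
```

```text
t: 6.6
tcp_pos: [0.5942, -0.199, 0.1895]
ee_rot: [-3.137, -0.261, 2.866]
force: [0.1, -0.3, -0.8]
finger_gap: 0.0361
finger_force: 40.3
t: 7.22
tcp_pos: [0.5277, -0.1412, 0.1887]
ee_rot: [3.14, 0.514, 2.865]
force: [-0.0, 0.4, -1.6]
finger_gap: 0.0367
finger_force: 40.4
t: 7.85
tcp_pos: [0.5305, -0.086, 0.2532]
ee_rot: [-3.12, 1.17, 2.868]
force: [0.5, 0.4, -2.1]
finger_gap: 0.0364
finger_force: 40.4
t 7.85 tcp [530.5 -86.  253.2] G [513.8 -80.8 260.6] 
x [-0.376  0.106 -0.921] y [ 0.289  0.957 -0.008] z [ 0.88 -0.27 -0.39] 
j [-0.02 -0.12 -1.09 -0.55 -0.26  0.1 ] F [ 0.5  0.4 -2.1] gap 0.0364 ff 40.4
top [ 0.524 -0.083  0.264] 0.88
side [ 0.522 -0.078  0.263] 0.95
```

View pics/a.png

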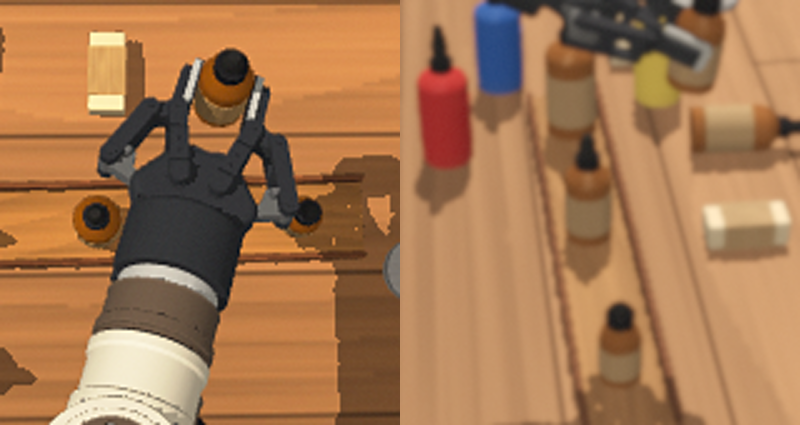

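The bottle is held firmly with its cap well up. However, joint 3 hit its limit, so the tool stayed at x=0.53, z=0.25. I'll fit the arm geometry to find which poses can be reached.

```bash
cat > k.py <<'E'
import numpy as np
from scipy.optimize import least_squares
D=[([.241,.005,1.335],.4994,.2304),([.2292,-.0093,1.3316],np.hypot(.3577,.3415),.2315),([.78,.58,1.63],np.hypot(.5943,.2),.131),([.86,.42,1.38],np.hypot(.5953,.1991),.0087)]
def fk(p,q):
    h,r0,a,b,c,f=p;A=q[0];B=q[0]-q[1]+f;T=np.pi/2+q[0]-q[1]+q[2]
    return np.array([r0+a*np.sin(A)+b*np.sin(B)+c*np.sin(T),h+a*np.cos(A)+b*np.cos(B)+c*np.cos(T)])
D.append(([-.12,-1.09,-.55],np.hypot(.5305,.086)-.003,.2532))
res=lambda p:np.r_[np.concatenate([fk(p,q)-[r,z] for q,r,z in D]),.01*(p[1]),.003*(p[5]-1.57)]
s=least_squares(res,[.3,0,.35,.35,.25,1.57]);p=s.x
if __name__=='__main__':
    print(p.round(3),(s.fun*1000).round(1))
    lo,hi=[-1.05,-1.09,-1.99],[1.87,1.28,2.15]
    for pitch in[15,25,35,45,55,65]:
        out=[]
        for r in[.42,.45,.48,.52,.56,.6,.64,.68]:
            best=min((least_squares(lambda q:np.r_[fk(p,q)-[r,.06],.2*(np.pi/2+q[0]-q[1]+q[2]-np.pi/2-np.radians(pitch))],x0,bounds=(lo,hi)) for x0 in([.2,0,1],[.5,-.8,0],[-.5,-.9,0])),key=lambda o:o.cost)
            out.append(f"{np.linalg.norm(best.fun[:2])*1e3+abs(best.fun[2])*300:.0f}/{best.x[1]:.2f}")
        print(pitch,out)
E
python3 k.py
```

```text
[ 0.263 -0.007  0.497  0.401  0.415  1.584] [ 0.4  0.8 -0.3  0.1  0.4 -1.1 -0.6  0.4  0.1 -0.2 -0.1  0. ]
15 ['87/-1.09', '81/-1.09', '74/-1.09', '66/-1.09', '36/-1.09', '0/-1.09', '0/-1.00', '0/-0.90']
25 ['65/-1.09', '58/-1.09', '50/-1.09', '39/-1.09', '23/-1.09', '0/-1.08', '0/-0.98', '0/-0.88']
35 ['43/-1.09', '35/-1.09', '27/-1.09', '15/-1.09', '0/-1.08', '0/-0.98', '0/-0.89', '0/-0.79']
45 ['20/-1.09', '13/-1.09', '5/-1.09', '0/-1.03', '0/-0.94', '0/-0.84', '0/-0.75', '0/-0.65']
55 ['0/-1.08', '0/-1.01', '0/-0.95', '0/-0.86', '0/-0.77', '0/-0.67', '0/-0.58', '0/-0.47']
65 ['0/-0.89', '0/-0.83', '0/-0.77', '0/-0.68', '0/-0.58', '0/-0.49', '0/-0.39', '0/-0.28']
```

Joint 3's limit rules out a near-horizontal tool at the lane, where only pitches of about 55° or more work. Farther out, at r≥0.6 m, it is possible. So I'll stand the bottle upright near where it lay, regrasp it from a steeper angle and carry it to the lane.

```bash
python3 -m inch '[{"turn":[0,0,0],"linear":[17,-15,-20],"jaw":-1},{"turn":[0,0,0],"linear":[17,-15,-20],"jaw":-1},{"turn":[0,0,0],"linear":[17,-15,-25],"jaw":-1},{"turn":[0,0,0],"linear":[17,-15,-25],"jaw":-1},{"turn":[0,0,0],"linear":[17,-13,-20],"jaw":-1}]' 40
python3 - <<'E'
import h,numpy as np
from scipy.spatial.transform import Rotation as Ro
s,R=h.st()
# desired: grasp-time orientation rotated -90 about its y
Rg=Ro.from_euler('xyz',[-3.138,-.259,2.866]).as_matrix()
ax=Rg.T@np.array([np.cos(np.radians(-15.2)),np.sin(np.radians(-15.2)),0])
v=R@ax;print('axis now',v.round(3));c=np.cross(v,[0,0,1]);print('turn deg',np.degrees(np.arcsin(np.linalg.norm(c))*c/np.linalg.norm(c)).round(1))
E
```

```text
t: 8.68
tcp_pos: [0.6142, -0.1604, 0.1378]
ee_rot: [-3.118, 1.158, 2.869]
force: [-0.2, -0.8, -0.5]
finger_gap: 0.0368
finger_force: 40.5
t 8.68 tcp [ 614.2 -160.4  137.8] G [ 597.5 -155.3  145.5] 
x [-0.386  0.108 -0.916] y [ 0.29   0.957 -0.009] z [ 0.876 -0.269 -0.401] 
j [-0.22  0.44 -1.01 -1.04 -0.07  0.02] F [-0.2 -0.8 -0.5] gap 0.0368 ff 40.5
axis now [ 0.152 -0.026  0.988]
turn deg [-1.5 -8.7  0. ]
```

```bash
python3 -m inch '[{"turn":[-0.7,-4.3,0],"linear":[0,0,-20],"jaw":-1},{"turn":[-0.8,-4.4,0],"linear":[0,0,-25],"jaw":-1},{"turn":[0,0,0],"linear":[0,0,-25],"jaw":-1},{"turn":[0,0,0],"linear":[0,0,-12],"jaw":-1},{"turn":[0,0,0],"linear":[0,0,0],"jaw":-1}]' 40
python3 - <<'E'
import h,cv2,numpy as np
h.st()
fs=[]
for c in['top','side']:
    im=h.manip.get_image(c);f=im['frame'];K,R,t=map(np.array,(im['intrinsics'],im['R'],im['t']))
    p=K@(R@np.array([.6,-.16,.05])+t);u,v=(p[:2]/p[2]).astype(int);u=min(max(u,80),480);v=min(max(v,85),335)
    fs.append(cv2.resize(f[v-85:v+85,u-80:u+80],None,fx=2.5,fy=2.5,interpolation=cv2.INTER_CUBIC))
    for d in h.manip.spot_point(c,'fallen_small_mid')[:2]:print(c,np.round(d['xyz'],3),round(d['p'],2))
cv2.imwrite('pics/b.png',np.hstack(fs))
E
```

```text
t: 9.3
tcp_pos: [0.6156, -0.16, 0.0609]
ee_rot: [3.116, 1.292, 2.824]
force: [0.2, 1.2, -1.2]
finger_gap: 0.0363
finger_force: 40.5
t 9.3 tcp [ 615.6 -160.    60.9] G [ 598.1 -154.8   66.1] 
x [-0.261  0.086 -0.961] y [0.29  0.957 0.007] z [ 0.921 -0.277 -0.275] 
j [-0.22  0.93 -1.05 -1.7  -0.07  0.03] F [ 0.2  1.2 -1.2] gap 0.0363 ff 40.5
top [ 0.605 -0.16   0.072] 0.78
side [ 0.608 -0.155  0.072] 0.81
```

View pics/b.png

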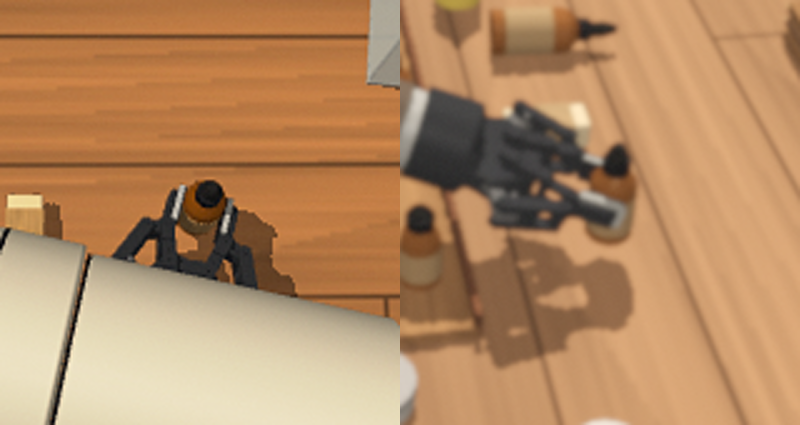

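```bash
python3 -m inch '[{"turn":[0,0,0],"linear":[0,13,0],"jaw":-1},{"turn":[0,0,0],"linear":[0,12,0],"jaw":-1},{"turn":[0,0,0],"linear":[0,0,-9],"jaw":-1},{"turn":[0,0,0],"linear":[0,0,-9],"jaw":-1},{"turn":[0,0,0],"linear":[0,0,0],"jaw":-1}]' 40
for i in 1; do python3 -m inch '[{"turn":[0,0,0],"linear":[0,0,-1],"jaw":-1},{"turn":[0,0,0],"linear":[0,0,-1],"jaw":-1},{"turn":[0,0,0],"linear":[0,0,-1],"jaw":-1},{"turn":[0,0,0],"linear":[0,0,-1],"jaw":-1},{"turn":[0,0,0],"linear":[0,0,0],"jaw":-1}]' 40; done
```

```text
t: 10.12
tcp_pos: [0.6163, -0.1342, 0.0444]
ee_rot: [3.116, 1.296, 2.824]
force: [0.4, 0.0, -0.4]
finger_gap: 0.0369
finger_force: 40.5
t: 10.75
tcp_pos: [0.6166, -0.1342, 0.0421]
ee_rot: [3.114, 1.298, 2.823]
force: [-0.5, 0.4, -0.8]
finger_gap: 0.0364
finger_force: 40.5
```

```bash
for i in 1; do python3 -m inch '[{"turn":[0,0,0],"linear":[0,0,-1],"jaw":-1},{"turn":[0,0,0],"linear":[0,0,-1],"jaw":-1},{"turn":[0,0,0],"linear":[0,0,-1],"jaw":-1},{"turn":[0,0,0],"linear":[0,0,-1],"jaw":-1},{"turn":[0,0,0],"linear":[0,0,0],"jaw":-1}]' 40; python3 -m inch '[{"turn":[0,0,0],"linear":[0,0,-1],"jaw":-1},{"turn":[0,0,0],"linear":[0,0,-1],"jaw":-1},{"turn":[0,0,0],"linear":[0,0,0],"jaw":-1},{"turn":[0,0,0],"linear":[0,0,0],"jaw":-1},{"turn":[0,0,0],"linear":[0,0,0],"jaw":-1}]' 40;  done; python3 -c "
import h,numpy as np
h.st()
for c in('top','side'):
    for d in h.manip.spot_point(c,'fallen_small_mid')[:1]:print(c,np.round(d['xyz'],3),round(d['p'],2))"
```

```text
t: 11.38
tcp_pos: [0.6166, -0.1341, 0.0379]
ee_rot: [3.114, 1.298, 2.823]
force: [0.6, 0.1, -1.0]
finger_gap: 0.0368
finger_force: 40.5
t: 12.0
tcp_pos: [0.6166, -0.1341, 0.0361]
ee_rot: [3.114, 1.298, 2.823]
force: [1.5, 0.7, -1.3]
finger_gap: 0.0365
finger_force: 40.5
t 12.0 tcp [ 616.6 -134.1   36.1] G [ 599.1 -128.9   41.2] 
x [-0.255  0.084 -0.963] y [0.288 0.958 0.007] z [ 0.923 -0.276 -0.269] 
j [-0.15  1.04 -1.04 -1.8  -0.14  0.05] F [ 1.5  0.7 -1.3] gap 0.0365 ff 40.5
top [ 0.605 -0.16   0.072] 0.78
side [ 0.608 -0.155  0.072] 0.81
```

```bash
python3 -m inch '[{"turn":[0,0,0],"linear":[0,0,-1],"jaw":-1},{"turn":[0,0,0],"linear":[0,0,-1],"jaw":-1},{"turn":[0,0,0],"linear":[0,0,-0.5],"jaw":-1},{"turn":[0,0,0],"linear":[0,0,0],"jaw":-1},{"turn":[0,0,0],"linear":[0,0,0],"jaw":-1}]' 40; python3 -c "
import h,numpy as np
h.st()
for c in('top','side'):
    h.manip.get_image(c)
    for d in h.manip.spot_point(c,'fallen_small_mid')[:1]:print(c,np.round(d['xyz'],3),round(d['p'],2))"
```

```text
t: 12.72
tcp_pos: [0.6167, -0.1341, 0.034]
ee_rot: [3.114, 1.299, 2.822]
force: [-1.9, 0.6, 2.1]
finger_gap: 0.0366
finger_force: 40.8
t 12.72 tcp [ 616.7 -134.1   34. ] G [ 599.2 -128.9   39.1] 
x [-0.255  0.084 -0.963] y [0.288 0.958 0.007] z [ 0.923 -0.276 -0.268] 
j [-0.15  1.05 -1.04 -1.81 -0.14  0.05] F [-1.9  0.6  2.1] gap 0.0366 ff 40.8
top [ 0.606 -0.134  0.047] 0.8
side [ 0.604 -0.13   0.044] 0.74
```

```bash
python3 -m inch '[{"turn":[0,0,0],"linear":[0,0,-0.5],"jaw":-1},{"turn":[0,0,0],"linear":[0,0,0],"jaw":-0.1},{"turn":[0,0,0],"linear":[0,0,0],"jaw":0},{"turn":[0,0,0],"linear":[0,0,0],"jaw":0.3},{"turn":[0,0,0],"linear":[0,0,0],"jaw":0.4}]' 40
python3 -m inch '[{"turn":[0,0,0],"linear":[0,0,0],"jaw":0.4},{"turn":[0,0,0],"linear":[0,0,0],"jaw":0.4},{"turn":[0,0,0],"linear":[0,0,0],"jaw":0.4},{"turn":[0,0,0],"linear":[0,0,0],"jaw":0.4},{"turn":[0,0,0],"linear":[0,0,0],"jaw":0.4}]' 40
python3 - <<'E'
import h,cv2,numpy as np
h.st()
fs=[]
for c in['top','side']:
    im=h.manip.get_image(c);f=im['frame'];K,R,t=map(np.array,(im['intrinsics'],im['R'],im['t']))
    p=K@(R@np.array([.6,-.13,.05])+t);u,v=(p[:2]/p[2]).astype(int)
    fs.append(cv2.resize(f[v-60:v+60,u-60:u+60],(400,400),interpolation=cv2.INTER_CUBIC))
    for d in h.manip.spot_point(c,'fallen_small_mid')[:2]:print(c,np.round(d['xyz'],3),round(d['p'],2))
cv2.imwrite('pics/c.png',np.hstack(fs))
E
```

```text
t: 13.55
tcp_pos: [0.6166, -0.1342, 0.0328]
ee_rot: [3.114, 1.298, 2.823]
force: [0.6, -0.3, 0.2]
finger_gap: 0.0599
finger_force: 0.0
t: 14.18
tcp_pos: [0.6166, -0.1341, 0.0331]
ee_rot: [3.114, 1.298, 2.823]
force: [0.5, -0.0, 0.1]
finger_gap: 0.06
finger_force: 0.0
t 14.18 tcp [ 616.6 -134.1   33.1] G [ 599.1 -128.9   38.2] 
x [-0.255  0.084 -0.963] y [0.288 0.958 0.007] z [ 0.923 -0.276 -0.269] 
j [-0.15  1.05 -1.04 -1.81 -0.14  0.05] F [ 0.5 -0.   0.1] gap 0.06 ff 0.0
top [ 0.606 -0.132  0.044] 0.51
side [ 0.603 -0.129  0.044] 0.55
```

View pics/c.png

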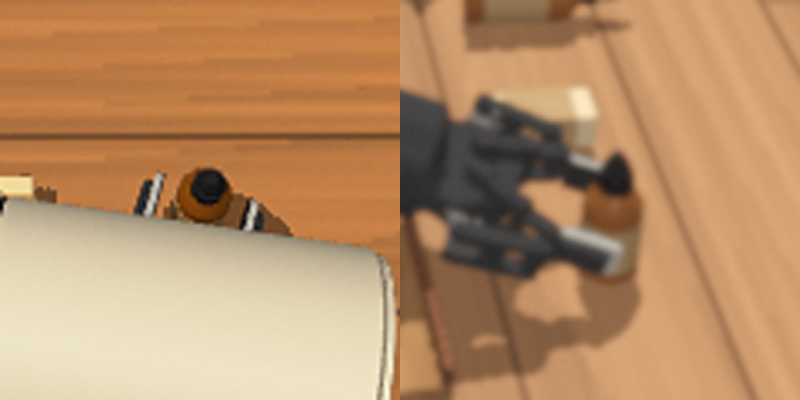

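The bottle stands upright on the table at pixel (205,195) in the left half, with the fingers clear of it. Next I pitch the open gripper around it to about 58° and close again.

```bash
python3 -m inch '[{"turn":[2.5,8.2,0],"linear":[0.5,0,-2],"jaw":0.4},{"turn":[2.5,8.2,0],"linear":[0,0,-2],"jaw":0.4},{"turn":[2.5,8.2,0],"linear":[-0.5,0,-2],"jaw":0.4},{"turn":[2.5,8.2,0],"linear":[-1,0,-1.5],"jaw":0.4},{"turn":[2.5,8.2,0],"linear":[-1,0,-1],"jaw":0.4}]' 40
python3 -m inch '[{"turn":[0,0,0],"linear":[0,0,0],"jaw":0.4},{"turn":[0,0,0],"linear":[0,0,0],"jaw":-1},{"turn":[0,0,0],"linear":[0,0,0],"jaw":-1},{"turn":[0,0,0],"linear":[0,0,0],"jaw":-1},{"turn":[0,0,0],"linear":[0,0,0],"jaw":-1}]' 40
python3 - <<'E'
import h,numpy as np
s,R=h.st()
for c in['top','side']:
    h.manip.get_image(c)
    for n in('fallen_small_mid','gap_right','middle_mid','shortest_mid'):
        for d in h.manip.spot_point(c,n)[:1]:print(c,n,np.round(d['xyz'],3),round(d['p'],2))
E
```

```text
t: 15.0
tcp_pos: [0.6223, -0.1352, 0.0193]
ee_rot: [3.131, 0.759, 2.84]
force: [0.4, -0.3, 0.0]
finger_gap: 0.0597
finger_force: 0.0
t: 15.62
tcp_pos: [0.6226, -0.1354, 0.0184]
ee_rot: [3.132, 0.765, 2.84]
force: [-4.0, 1.3, 6.9]
finger_gap: 0.0369
finger_force: 40.8
t 15.62 tcp [ 622.6 -135.4   18.4] G [ 610.  -131.7   32.1] 
x [-0.689  0.214 -0.693] y [0.291 0.957 0.007] z [ 0.664 -0.197 -0.721] 
j [-0.18  0.48 -0.77 -0.44 -0.08  0.09] F [-4.   1.3  6.9] gap 0.0369 ff 40.8
top fallen_small_mid [ 0.604 -0.129  0.045] 0.53
top gap_right [ 0.605 -0.135  0.046] 0.73
top middle_mid [0.445 0.01  0.068] 0.51
top shortest_mid [ 0.607 -0.134  0.044] 0.61
side fallen_small_mid [ 0.607 -0.127  0.04 ] 0.77
side gap_right [ 0.448 -0.081  0.011] 0.98
side middle_mid [0.449 0.008 0.064] 0.59
side shortest_mid [ 0.449 -0.169  0.045] 0.87
```

```bash
python3 -m inch '[{"turn":[0,0,0],"linear":[0,0,0],"jaw":-0.1},{"turn":[0,0,0],"linear":[0,0,0],"jaw":0},{"turn":[0,0,0],"linear":[0,0,0],"jaw":0.4},{"turn":[0,0,0],"linear":[0,0,0],"jaw":0.4},{"turn":[0,0,0],"linear":[0,0,0],"jaw":0.4}]' 40
python3 -m inch '[{"turn":[1,3.4,0],"linear":[-2,0.5,1],"jaw":0.4},{"turn":[1,3.4,0],"linear":[-2,0.5,1],"jaw":0.4},{"turn":[1,3.4,0],"linear":[-2,0.5,1],"jaw":0.4},{"turn":[1,3.4,0],"linear":[-1.5,0.2,0],"jaw":0.4},{"turn":[0,0,0],"linear":[0,0,0],"jaw":0.4}]' 40
python3 -m inch '[{"turn":[0,0,0],"linear":[0,0,0],"jaw":0},{"turn":[0,0,0],"linear":[0,0,0],"jaw":-0.1},{"turn":[0,0,0],"linear":[0,0,0],"jaw":-1},{"turn":[0,0,0],"linear":[0,0,0],"jaw":-1},{"turn":[0,0,0],"linear":[0,0,0],"jaw":-1}]' 40
python3 -c "
import h,numpy as np
s,R=h.st()
h.manip.get_image('side')
print(h.manip.spot_point('side','fallen_small_mid')[:1])"
```

```text
t: 16.75
tcp_pos: [0.6235, -0.1355, 0.0191]
ee_rot: [3.131, 0.764, 2.84]
force: [-0.3, -1.3, 0.4]
finger_gap: 0.0599
finger_force: 0.0
t: 17.38
tcp_pos: [0.6181, -0.1343, 0.0239]
ee_rot: [3.135, 0.521, 2.842]
force: [0.0, -0.7, 0.0]
finger_gap: 0.0595
finger_force: 0.0
t: 18.0
tcp_pos: [0.6155, -0.1338, 0.0217]
ee_rot: [3.136, 0.516, 2.842]
force: [-0.2, -0.7, -1.5]
finger_gap: 0.0367
finger_force: 40.0
t 18.0 tcp [ 615.5 -133.8   21.7] G [ 606.5 -131.1   38.2] 
x [-0.831  0.256 -0.493] y [0.292 0.956 0.005] z [ 0.473 -0.14  -0.87 ] 
j [-0.19  0.42 -0.54  0.09 -0.05  0.09] F [-0.2 -0.7 -1.5] gap 0.0367 ff 40.0
[{'xyz': [0.6088, -0.1294, 0.0419], 'p': 0.64}]
```

```bash
python3 - <<'E'
from k import *
lo,hi=[-1.05,-1.09,-1.99],[1.87,1.28,2.15]
for z in(.034,.06,.1,.14):
  for r in(.46,):
    o=least_squares(lambda q:np.r_[fk(p,q)-[r,z],.2*(q[0]-q[1]+q[2]-np.radians(60))],[.3,-.8,0],bounds=(lo,hi));print(z,r,o.x.round(2),(o.fun*1e3).round(1))
E
python3 -m inch '[{"turn":[0,0,0],"linear":[0,0,10],"jaw":-1},{"turn":[0,0,0],"linear":[0,0,20],"jaw":-1},{"turn":[0,0,0],"linear":[0,0,20],"jaw":-1},{"turn":[0,0,0],"linear":[0,0,10],"jaw":-1},{"turn":[0,0,0],"linear":[0,0,0],"jaw":-1}]' 40
python3 -c "import h;h.st()"
```

```text
0.034 0.46 [ 0.17 -0.93 -0.05] [0. 0. 0.]
0.06 0.46 [ 0.09 -0.9   0.06] [-0.  0.  0.]
0.1 0.46 [-0.01 -0.84  0.22] [-0.  0. -0.]
0.14 0.46 [-0.1  -0.78  0.36] [-0.  0. -0.]
t: 18.73
tcp_pos: [0.6168, -0.134, 0.0836]
ee_rot: [3.136, 0.519, 2.842]
force: [0.4, 0.2, -1.4]
finger_gap: 0.0372
finger_force: 40.1
t 18.73 tcp [ 616.8 -134.    83.6] G [ 607.8 -131.3  100.1] 
x [-0.83   0.256 -0.496] y [0.292 0.956 0.005] z [ 0.476 -0.141 -0.868] 
j [-0.19  0.31 -0.48  0.26 -0.05  0.09] F [ 0.4  0.2 -1.4] gap 0.0372 ff 40.1
```

```bash
python3 -m inch '[{"turn":[0,0,0],"linear":[-25,8,0],"jaw":-1},{"turn":[0,0,0],"linear":[-40,13,0],"jaw":-1},{"turn":[0,0,0],"linear":[-40,13,0],"jaw":-1},{"turn":[0,0,0],"linear":[-35,12,0],"jaw":-1},{"turn":[0,0,0],"linear":[-18,5,0],"jaw":-1}]' 40
python3 -m inch '[{"turn":[0,0,0],"linear":[0,0,0],"jaw":-1},{"turn":[0,0,0],"linear":[0,0,-12],"jaw":-1},{"turn":[0,0,0],"linear":[0,0,-15],"jaw":-1},{"turn":[0,0,0],"linear":[0,0,-12],"jaw":-1},{"turn":[0,0,0],"linear":[0,0,0],"jaw":-1}]' 40
python3 - <<'E'
import h,cv2,numpy as np
h.st()
fs=[]
for c in['top','side']:
    im=h.manip.get_image(c);f=im['frame'];K,R,t=map(np.array,(im['intrinsics'],im['R'],im['t']))
    p=K@(R@np.array([.449,-.08,.05])+t);u,v=(p[:2]/p[2]).astype(int)
    fs.append(cv2.resize(f[v-60:v+60,u-60:u+60],(400,400),interpolation=cv2.INTER_CUBIC))
    for d in h.manip.spot_point(c,'fallen_small_mid')[:2]:print(c,np.round(d['xyz'],3),round(d['p'],2))
cv2.imwrite('pics/d.png',np.hstack(fs))
E
```

```text
t: 19.35
tcp_pos: [0.4546, -0.0821, 0.0804]
ee_rot: [3.137, 0.513, 2.843]
force: [0.8, -0.3, -0.8]
finger_gap: 0.0365
finger_force: 40.4
t: 19.98
tcp_pos: [0.4581, -0.083, 0.0421]
ee_rot: [3.136, 0.515, 2.842]
force: [0.4, 0.1, -1.4]
finger_gap: 0.0368
finger_force: 40.4
t 19.98 tcp [458.1 -83.   42.1] G [449.2 -80.3  58.6] 
x [-0.832  0.257 -0.492] y [0.292 0.956 0.005] z [ 0.472 -0.14  -0.87 ] 
j [-0.13  0.13 -0.91  0.01 -0.08  0.15] F [ 0.4  0.1 -1.4] gap 0.0368 ff 40.4
top [ 0.449 -0.084  0.064] 0.47
side [ 0.448 -0.079  0.064] 0.8
```

View pics/d.png

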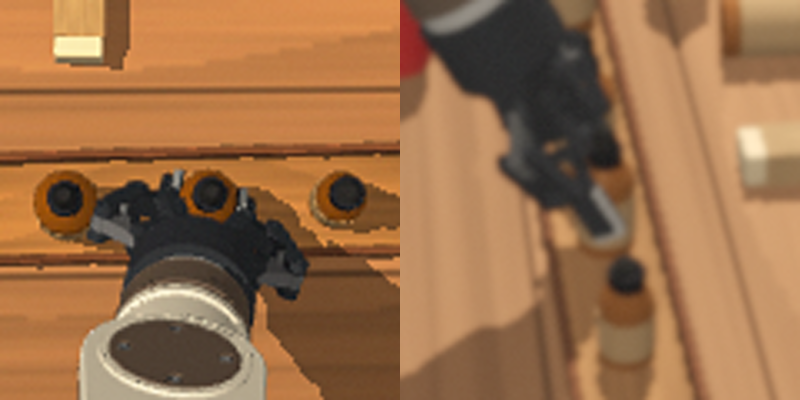

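The left knuckle (95,215) is close to the middle bottle (65,200). I'll turn the tool a few degrees away about the bottle's axis, then lower gently.

```bash
python3 -m inch '[{"turn":[0,0,4],"linear":[0.2,0.6,0],"jaw":-1},{"turn":[0,0,4],"linear":[0.2,0.6,0],"jaw":-1},{"turn":[0,0,0],"linear":[0,0,-2],"jaw":-1},{"turn":[0,0,0],"linear":[0,0,-2],"jaw":-1},{"turn":[0,0,0],"linear":[0,0,-1],"jaw":-1}]' 40
python3 -m inch '[{"turn":[0,0,0],"linear":[0,0,-0.6],"jaw":-1},{"turn":[0,0,0],"linear":[0,0,-0.6],"jaw":-1},{"turn":[0,0,0],"linear":[0,0,-0.6],"jaw":-1},{"turn":[0,0,0],"linear":[0,0,-0.6],"jaw":-1},{"turn":[0,0,0],"linear":[0,0,0],"jaw":-1}]' 40
```

```text
t: 20.8
tcp_pos: [0.4584, -0.0815, 0.038]
ee_rot: [3.136, 0.517, 2.982]
force: [0.7, 0.6, -1.6]
finger_gap: 0.0369
finger_force: 40.4
t: 21.42
tcp_pos: [0.4584, -0.0816, 0.0357]
ee_rot: [3.136, 0.517, 2.982]
force: [-0.2, -0.1, -1.4]
finger_gap: 0.0369
finger_force: 40.4
```

```bash
python3 -m inch '[{"turn":[0,0,0],"linear":[0,0,-0.5],"jaw":-1},{"turn":[0,0,0],"linear":[0,0,-0.5],"jaw":-1},{"turn":[0,0,0],"linear":[0,0,-0.5],"jaw":-1},{"turn":[0,0,0],"linear":[0,0,0],"jaw":-1},{"turn":[0,0,0],"linear":[0,0,0],"jaw":-1}]' 40
python3 -m inch '[{"turn":[0,0,0],"linear":[0,0,-0.5],"jaw":-1},{"turn":[0,0,0],"linear":[0,0,-0.5],"jaw":-1},{"turn":[0,0,0],"linear":[0,0,0],"jaw":-1},{"turn":[0,0,0],"linear":[0,0,0],"jaw":-1},{"turn":[0,0,0],"linear":[0,0,0],"jaw":-1}]' 40
```

```text
t: 22.05
tcp_pos: [0.4584, -0.0816, 0.0343]
ee_rot: [3.136, 0.517, 2.982]
force: [-0.2, 0.0, -0.9]
finger_gap: 0.0369
finger_force: 40.4
t: 22.68
tcp_pos: [0.4585, -0.0816, 0.0334]
ee_rot: [3.136, 0.517, 2.982]
force: [-1.1, 0.3, 4.4]
finger_gap: 0.0368
finger_force: 40.9
```

```bash
python3 -m inch '[{"turn":[0,0,0],"linear":[0,0,0],"jaw":-0.1},{"turn":[0,0,0],"linear":[0,0,0],"jaw":0},{"turn":[0,0,0],"linear":[0,0,0],"jaw":0.1},{"turn":[0,0,0],"linear":[0,0,0],"jaw":0.12},{"turn":[0,0,0],"linear":[0,0,0],"jaw":0.12}]' 40
python3 -m inch '[{"turn":[0,0,0],"linear":[-3,0.5,5.2],"jaw":0.12},{"turn":[0,0,0],"linear":[-6,1,10.4],"jaw":0.12},{"turn":[0,0,0],"linear":[-9.7,1.6,17.4],"jaw":0.12},{"turn":[0,0,0],"linear":[-9.7,1.6,17.4],"jaw":0.12},{"turn":[0,0,0],"linear":[-9.7,1.6,17.4],"jaw":0.12}]' 40
python3 -m inch '[{"turn":[0,0,0],"linear":[-5,1,30],"jaw":0.12},{"turn":[0,0,0],"linear":[0,0,30],"jaw":0.12},{"turn":[0,0,0],"linear":[0,0,30],"jaw":1},{"turn":[0,0,0],"linear":[0,10,20],"jaw":1},{"turn":[0,0,0],"linear":[0,10,0],"jaw":1}]' 40
python3 - <<'E'
import h,cv2,numpy as np
h.st()
for c in['top','side']:
    im=h.manip.get_image(c)
    for n in('fallen_small_mid','middle_mid','shortest_mid','fallen_large_mid'):
        for d in h.manip.spot_point(c,n)[:1]:print(c,n,np.round(d['xyz'],3),round(d['p'],2))
cv2.imwrite('pics/e.png',im['frame'])
E
```

```text
t: 23.3
tcp_pos: [0.4584, -0.0816, 0.0332]
ee_rot: [3.136, 0.517, 2.982]
force: [-0.8, 0.3, 0.1]
finger_gap: 0.0477
finger_force: 0.0
t: 23.92
tcp_pos: [0.4197, -0.0752, 0.1018]
ee_rot: [3.136, 0.517, 2.982]
force: [-0.5, 0.2, -0.5]
finger_gap: 0.0475
finger_force: 0.0
t: 24.55
tcp_pos: [0.4163, -0.0542, 0.2133]
ee_rot: [3.136, 0.521, 2.981]
force: [0.2, 0.4, -0.7]
finger_gap: 0.0852
finger_force: 0.0
t 24.55 tcp [416.3 -54.2 213.3] G [406.9 -52.8 229.8] 
x [-0.856  0.138 -0.498] y [0.157 0.988 0.005] z [ 0.493 -0.074 -0.867] 
j [-0.12 -0.3  -0.7   0.64 -0.01  0.04] F [ 0.2  0.4 -0.7] gap 0.0852 ff 0.0
top fallen_small_mid [ 0.449 -0.08   0.059] 0.66
top middle_mid [0.445 0.007 0.066] 0.84
top shortest_mid [ 0.453 -0.174  0.048] 0.49
top fallen_large_mid [0.625 0.146 0.02 ] 0.57
side fallen_small_mid [ 0.451 -0.079  0.057] 0.89
side middle_mid [0.446 0.01  0.064] 0.89
side shortest_mid [ 0.451 -0.171  0.046] 0.96
side fallen_large_mid [0.631 0.144 0.026] 0.87
```

View pics/e.png

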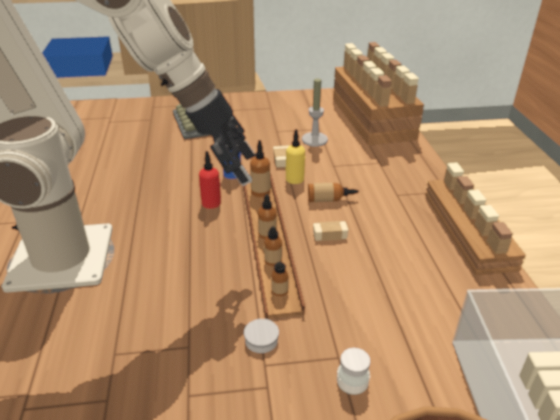

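The small bottle stands in its gap at pixel (273,245), between middle (267,218) and shortest (280,280), and nothing else has moved. Next is the large bottle.

```bash
python3 -m inch '[{"turn":[0.5,5.5,0.5],"linear":[20,20,0],"jaw":1},{"turn":[0.5,5.5,0.5],"linear":[20,20,0],"jaw":1},{"turn":[0.5,5.5,0.5],"linear":[20,20,0],"jaw":1},{"turn":[0.5,5.5,0.5],"linear":[20,20,0],"jaw":1},{"turn":[0.5,5.5,0.5],"linear":[20,20,0],"jaw":1}]' >/dev/null
python3 -m inch '[{"turn":[0.5,5.5,0.5],"linear":[20,20,-10],"jaw":1},{"turn":[0.5,5.5,0.5],"linear":[20,20,-15],"jaw":1},{"turn":[0.5,5.5,0.5],"linear":[20,20,-20],"jaw":1},{"turn":[0.5,5.5,0.5],"linear":[20,20,-20],"jaw":1},{"turn":[0.5,5.5,0.5],"linear":[19,19,-15],"jaw":1}]'
cat >> h.py <<'E'
def resid(az,tilt,tcp):
    s,R=st();a=np.radians(az)
    Rt=Ro.from_euler('z',a).as_matrix()@Ro.from_rotvec([0,np.radians(tilt),0]).as_matrix()@np.array([[-1,0,0],[0,1,0],[0,0,-1.]])
    print('turn',np.degrees(Ro.from_matrix(Rt@R.T).as_rotvec()).round(1),'lin',((np.array(tcp)-s['tcp_pos'])*1000).round(1))
E
python3 -c "import h;h.resid(-3.5,25,[.615,.1445,.010])"
```

```text
t: 26.3
tcp_pos: [0.615, 0.1451, 0.1296]
ee_rot: [-3.128, -0.449, 3.077]
force: [1.4, 0.2, -0.1]
finger_gap: 0.0854
finger_force: 0.0
t 26.3 tcp [615.  145.1 129.6] G [623.2 144.8 146.7] 
x [-0.899  0.058  0.434] y [ 0.058  0.998 -0.012] z [-0.434  0.014 -0.901] 
j [0.19 0.99 0.92 1.95 0.09 0.23] F [ 1.4  0.2 -0.1] gap 0.0854 ff 0.0
turn [ 0.7 -0.8 -0.2] lin [   0.    -0.6 -119.6]
```

```bash
python3 -m inch '[{"turn":[0.7,-0.8,-0.2],"linear":[0,-0.6,-34],"jaw":1},{"turn":[0,0,0],"linear":[0,0,-35],"jaw":1},{"turn":[0,0,0],"linear":[0,0,-30],"jaw":1},{"turn":[0,0,0],"linear":[0,0,-15],"jaw":1},{"turn":[0,0,0],"linear":[0,0,-5],"jaw":1}]' 45
python3 -m inch '[{"turn":[0,0,0],"linear":[0,0,0],"jaw":-1},{"turn":[0,0,0],"linear":[0,0,0],"jaw":-1},{"turn":[0,0,0],"linear":[0,0,0],"jaw":-1},{"turn":[0,0,0],"linear":[0,0,0],"jaw":-1},{"turn":[0,0,0],"linear":[0,0,0],"jaw":-1}]' 45
python3 -c "
import h
h.plan([.565,.1475,.023],-3.7,[.608,.131,0],90)"
```

```text
t: 26.92
tcp_pos: [0.6139, 0.1439, 0.011]
ee_rot: [3.141, -0.435, 3.08]
force: [0.3, -0.5, 0.0]
finger_gap: 0.0856
finger_force: 0.0
t: 27.55
tcp_pos: [0.6156, 0.1443, 0.0139]
ee_rot: [3.14, -0.43, 3.081]
force: [1.4, 0.7, 6.0]
finger_gap: 0.0446
finger_force: 47.1
t 27.55 tcp [615.6 144.3  13.9] G [623.5 143.8  31.2] 
x [-0.907  0.055  0.417] y [0.062 0.998 0.002] z [-0.416  0.027 -0.909] 
j [0.18 1.02 0.7  1.67 0.1  0.22] F [1.4 0.7 6. ] gap 0.0446 ff 47.1
w [0.062 0.998 0.   ] axis_final [-0.    -0.003  1.   ] tcp_final [617.1 130.4  50.7] move [  1.5 -13.9  36.7] toolz [ 0.907 -0.055 -0.417]
```

```bash
python3 -m inch '[{"turn":[0,0,0],"linear":[0,0,12],"jaw":-1},{"turn":[0,0,0],"linear":[0,0,28],"jaw":-1},{"turn":[0,0,0],"linear":[0,0,30],"jaw":-1},{"turn":[-0.4,-6,0],"linear":[2,-3,30],"jaw":-1},{"turn":[-0.5,-7.5,0],"linear":[2,-3,25],"jaw":-1}]' 45
python3 -m inch '[{"turn":[-0.5,-7.5,0],"linear":[2,-3,0],"jaw":-1},{"turn":[-0.5,-7.5,0],"linear":[2,-2,0],"jaw":-1},{"turn":[-0.5,-7.5,0],"linear":[2,0,0],"jaw":-1},{"turn":[-0.5,-7.5,0],"linear":[0,0,0],"jaw":-1},{"turn":[-0.5,-7.5,0],"linear":[0,0,0],"jaw":-1}]' 45
python3 -m inch '[{"turn":[-0.5,-7.5,0],"linear":[0,0,0],"jaw":-1},{"turn":[-0.5,-7.5,0],"linear":[0,0,0],"jaw":-1},{"turn":[-0.5,-7.5,0],"linear":[0,0,0],"jaw":-1},{"turn":[-0.5,-7.5,0],"linear":[0,0,0],"jaw":-1},{"turn":[0,0,0],"linear":[0,0,0],"jaw":-1}]' 45
cat >> h.py <<'E'
def upr(eul,az,azf):  # turn that makes a bottle grasped at ee_rot=eul lying along az upright, tool azimuth azf
    s,R=st();Rg=Ro.from_euler('xyz',eul).as_matrix();ax=Rg.T@np.array([np.cos(np.radians(az)),np.sin(np.radians(az)),0])
    v=R@ax;c=np.cross(v,[0,0,1]);n=np.linalg.norm(c);print('axis',v.round(3),'turn',np.degrees(np.arcsin(n)*c/max(n,1e-9)).round(1),'yaw',azf-np.degrees(np.arctan2(R[1,2],R[0,2])).round(1))
E
python3 -c "
import h
h.upr([3.14,-.43,3.081],-3.6,12.2)"
```

```text
t: 28.18
tcp_pos: [0.6188, 0.1379, 0.1367]
ee_rot: [-3.14, -0.195, 3.079]
force: [0.7, 0.2, -1.8]
finger_gap: 0.0448
finger_force: 46.4
t: 28.8
tcp_pos: [0.6232, 0.1329, 0.1374]
ee_rot: [-3.138, 0.462, 3.08]
force: [0.2, 0.0, -1.8]
finger_gap: 0.0444
finger_force: 46.4
t: 29.42
tcp_pos: [0.6205, 0.1324, 0.1317]
ee_rot: [-3.126, 0.964, 3.091]
force: [-0.4, -0.4, -2.7]
finger_gap: 0.0443
finger_force: 46.5
t 29.43 tcp [620.5 132.4 131.7] G [604.9 133.5 142.6] 
x [-0.57   0.029 -0.821] y [ 0.064  0.998 -0.009] z [ 0.82  -0.057 -0.57 ] 
j [ 0.38  0.29 -0.82 -0.45 -0.37  0.26] F [-0.4 -0.4 -2.7] gap 0.0443 ff 46.5
axis [ 0.176 -0.004  0.984] turn [ -0.2 -10.1   0. ] yaw 16.2
```

```bash
python3 -m inch '[{"turn":[0,-5,0],"linear":[0,0,-15],"jaw":-1},{"turn":[0,-5,0],"linear":[0,0,-15],"jaw":-1},{"turn":[0,0,8],"linear":[1,0,-15],"jaw":-1},{"turn":[0,0,8],"linear":[1,0,-15],"jaw":-1},{"turn":[0,0,0],"linear":[0,0,0],"jaw":-1}]' 45
python3 -c "
import h,numpy as np
h.upr([3.14,-.43,3.081],-3.6,12.2)
for c in('top','side'):
    h.manip.get_image(c)
    for d in h.manip.spot_point(c,'fallen_large_mid')[:1]:print(c,np.round(d['xyz'],3),round(d['p'],2))"
```

```text
t: 30.05
tcp_pos: [0.6284, 0.1305, 0.0749]
ee_rot: [3.126, 1.138, -2.947]
force: [-0.1, 0.2, -2.7]
finger_gap: 0.044
finger_force: 46.8
t 30.05 tcp [628.4 130.5  74.9] G [611.5 126.8  82.9] 
x [-0.412 -0.081 -0.908] y [-0.207  0.978  0.007] z [ 0.887  0.191 -0.42 ] 
j [ 0.2   0.64 -1.   -1.21  0.01  0.  ] F [-0.1  0.2 -2.7] gap 0.044 ff 46.8
axis [ 0.005 -0.008  1.   ] turn [-0.4 -0.3  0. ] yaw 0.09999999999999964
top [0.616 0.128 0.087] 0.56
side [0.62  0.134 0.09 ] 0.72
```

```bash
python3 -m inch '[{"turn":[0,0,0],"linear":[0,0,-10],"jaw":-1},{"turn":[0,0,0],"linear":[0,0,-8],"jaw":-1},{"turn":[0,0,0],"linear":[0,0,-2],"jaw":-1},{"turn":[0,0,0],"linear":[0,0,-1],"jaw":-1},{"turn":[0,0,0],"linear":[0,0,0],"jaw":-1}]' 45
python3 -m inch '[{"turn":[0,0,0],"linear":[0,0,-0.7],"jaw":-1},{"turn":[0,0,0],"linear":[0,0,-0.7],"jaw":-1},{"turn":[0,0,0],"linear":[0,0,-0.7],"jaw":-1},{"turn":[0,0,0],"linear":[0,0,0],"jaw":-1},{"turn":[0,0,0],"linear":[0,0,0],"jaw":-1}]' 45
```

```text
t: 30.88
tcp_pos: [0.6269, 0.1333, 0.0562]
ee_rot: [3.127, 1.142, -2.94]
force: [0.5, -0.3, -1.1]
finger_gap: 0.0442
finger_force: 46.8
t: 31.5
tcp_pos: [0.6269, 0.1333, 0.0543]
ee_rot: [3.127, 1.143, -2.94]
force: [-0.7, -0.2, -2.1]
finger_gap: 0.0442
finger_force: 46.8
```

```bash
python3 -m inch '[{"turn":[0,0,0],"linear":[0,0,-0.7],"jaw":-1},{"turn":[0,0,0],"linear":[0,0,-0.7],"jaw":-1},{"turn":[0,0,0],"linear":[0,0,-0.7],"jaw":-1},{"turn":[0,0,0],"linear":[0,0,0],"jaw":-1},{"turn":[0,0,0],"linear":[0,0,0],"jaw":-1}]' 45
python3 -m inch '[{"turn":[0,0,0],"linear":[0,0,-0.7],"jaw":-1},{"turn":[0,0,0],"linear":[0,0,-0.6],"jaw":-1},{"turn":[0,0,0],"linear":[0,0,0],"jaw":-1},{"turn":[0,0,0],"linear":[0,0,0],"jaw":-1},{"turn":[0,0,0],"linear":[0,0,0],"jaw":-1}]' 45
```

```text
t: 32.12
tcp_pos: [0.627, 0.1333, 0.0522]
ee_rot: [3.127, 1.143, -2.94]
force: [-0.2, 0.0, -1.7]
finger_gap: 0.0442
finger_force: 46.8
t: 32.75
tcp_pos: [0.627, 0.1334, 0.0509]
ee_rot: [3.127, 1.143, -2.94]
force: [-0.9, 0.2, -2.9]
finger_gap: 0.0438
finger_force: 46.8
```

```bash
python3 -m inch '[{"turn":[0,0,0],"linear":[0,0,-0.7],"jaw":-1},{"turn":[0,0,0],"linear":[0,0,-0.7],"jaw":-1},{"turn":[0,0,0],"linear":[0,0,0],"jaw":-1},{"turn":[0,0,0],"linear":[0,0,0],"jaw":-1},{"turn":[0,0,0],"linear":[0,0,0],"jaw":-1}]' 45
python3 -m inch '[{"turn":[0,0,0],"linear":[0,0,-0.6],"jaw":-1},{"turn":[0,0,0],"linear":[0,0,-0.3],"jaw":-1},{"turn":[0,0,0],"linear":[0,0,0],"jaw":-1},{"turn":[0,0,0],"linear":[0,0,0],"jaw":-1},{"turn":[0,0,0],"linear":[0,0,0],"jaw":-1}]' 45
```

```text
t: 33.38
tcp_pos: [0.6273, 0.1335, 0.0506]
ee_rot: [3.127, 1.145, -2.94]
force: [-4.5, -0.2, 5.8]
finger_gap: 0.0443
finger_force: 47.4
t: 34.0
tcp_pos: [0.6275, 0.1335, 0.0506]
ee_rot: [3.127, 1.147, -2.94]
force: [-6.7, -0.2, 9.5]
finger_gap: 0.0445
finger_force: 47.8
```

```bash
python3 -m inch '[{"turn":[0,0,0],"linear":[0,0,1],"jaw":-1},{"turn":[0,0,0],"linear":[0,0,0],"jaw":0.05},{"turn":[0,0,0],"linear":[0,0,0],"jaw":0.15},{"turn":[0,0,0],"linear":[0,0,0],"jaw":0.5},{"turn":[0,0,0],"linear":[0,0,0],"jaw":0.5}]' 45
python3 - <<'E'
import h,cv2,numpy as np
h.st()
fs=[]
for c in['top','side']:
    im=h.manip.get_image(c);f=im['frame'];K,R,t=map(np.array,(im['intrinsics'],im['R'],im['t']))
    p=K@(R@np.array([.615,.13,.06])+t);u,v=(p[:2]/p[2]).astype(int)
    fs.append(cv2.resize(f[v-60:v+60,u-60:u+60],(400,400),interpolation=cv2.INTER_CUBIC))
    for d in h.manip.spot_point(c,'fallen_large_mid')[:2]:print(c,np.round(d['xyz'],3),round(d['p'],2))
cv2.imwrite('pics/f.png',np.hstack(fs))
E
```

```text
t: 34.62
tcp_pos: [0.6268, 0.1333, 0.049]
ee_rot: [3.127, 1.142, -2.94]
force: [0.1, 0.1, -0.2]
finger_gap: 0.0642
finger_force: 0.0
t 34.62 tcp [626.8 133.3  49. ] G [610.  129.6  56.9] 
x [-0.408 -0.083 -0.909] y [-0.213  0.977  0.006] z [ 0.888  0.196 -0.416] 
j [ 0.2   0.74 -1.01 -1.32  0.01  0.  ] F [ 0.1  0.1 -0.2] gap 0.0642 ff 0.0
top [0.612 0.136 0.058] 0.7
top [ 0.53   0.35  -0.001] 0.61
side [0.621 0.13  0.066] 0.81
```

View pics/f.png

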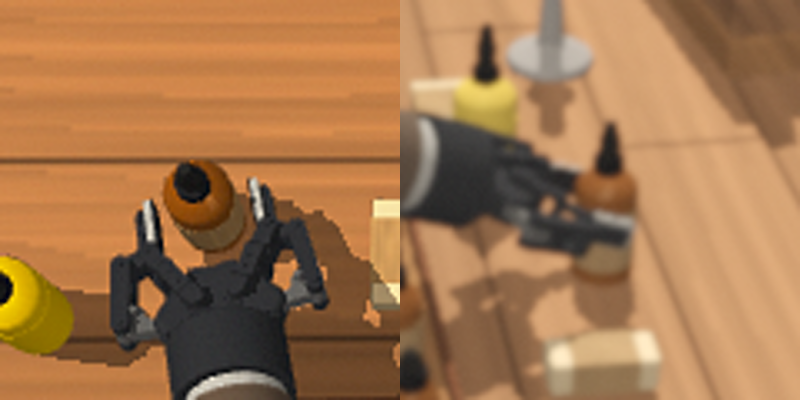

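The large bottle stands upright on the table at pixel (195,195) in the left half, with the fingers clear of it. Same regrasp, to about 52° pitch.

```bash
python3 -m inch '[{"turn":[-1.1,5.3,0],"linear":[-0.6,0,0.3],"jaw":0.5},{"turn":[-1.1,5.3,0],"linear":[-0.6,0,0.3],"jaw":0.5},{"turn":[-1.1,5.3,0],"linear":[-0.6,0,0.2],"jaw":0.5},{"turn":[-1.1,5.3,0],"linear":[-0.6,0,0.2],"jaw":0.5},{"turn":[-1.1,5.3,0],"linear":[-0.6,0,0],"jaw":0.5}]' 45
python3 -m inch '[{"turn":[0,0,0],"linear":[0,0,0],"jaw":0.5},{"turn":[0,0,0],"linear":[0,0,0],"jaw":0.2},{"turn":[0,0,0],"linear":[0,0,0],"jaw":0.1},{"turn":[0,0,0],"linear":[0,0,0],"jaw":-1},{"turn":[0,0,0],"linear":[0,0,0],"jaw":-1}]' 45
python3 - <<'E'
import h,numpy as np
h.st()
for c in['top','side']:
    h.manip.get_image(c)
    for d in h.manip.spot_point(c,'fallen_large_mid')[:1]:print(c,np.round(d['xyz'],3),round(d['p'],2))
E
```

```text
t: 35.45
tcp_pos: [0.6233, 0.1332, 0.0511]
ee_rot: [3.129, 0.668, -2.939]
force: [0.9, -0.1, -0.3]
finger_gap: 0.064
finger_force: 0.0
t: 36.08
tcp_pos: [0.6227, 0.1331, 0.0491]
ee_rot: [3.129, 0.668, -2.939]
force: [0.0, 0.2, -2.7]
finger_gap: 0.0441
finger_force: 46.0
t 36.08 tcp [622.7 133.1  49.1] G [611.2 130.5  64. ] 
x [-0.769 -0.158 -0.619] y [-0.209  0.978  0.01 ] z [ 0.604  0.137 -0.785] 
j [ 0.21  0.37 -0.66 -0.13  0.01  0.  ] F [ 0.   0.2 -2.7] gap 0.0441 ff 46.0
top [0.615 0.133 0.061] 0.73
side [0.622 0.132 0.066] 0.74
```

```bash
python3 - <<'E'
from k import *
lo,hi=[-1.05,-1.09,-1.99],[1.87,1.28,2.15]
o=least_squares(lambda q:np.r_[fk(p,q)-[.468,.061],.2*(q[0]-q[1]+q[2]-np.radians(51.7))],[.3,-.8,0],bounds=(lo,hi));print(o.x.round(2),(o.fun*1e3).round(1))
E
python3 -m inch '[{"turn":[0,0,0],"linear":[0,0,10],"jaw":-1},{"turn":[0,0,0],"linear":[0,0,20],"jaw":-1},{"turn":[0,0,0],"linear":[0,0,20],"jaw":-1},{"turn":[0,0,0],"linear":[0,0,10],"jaw":-1},{"turn":[0,0,0],"linear":[0,0,0],"jaw":-1}]' 45
python3 -m inch '[{"turn":[0,0,0],"linear":[-25,-5,0],"jaw":-1},{"turn":[0,0,0],"linear":[-40,-9,0],"jaw":-1},{"turn":[0,0,0],"linear":[-40,-9,0],"jaw":-1},{"turn":[0,0,0],"linear":[-35,-8,0],"jaw":-1},{"turn":[0,0,0],"linear":[-25,-4,0],"jaw":-1}]' 45
python3 -m inch '[{"turn":[0,0,0],"linear":[0,0,0],"jaw":-1},{"turn":[0,0,0],"linear":[0,0,-12],"jaw":-1},{"turn":[0,0,0],"linear":[0,0,-15],"jaw":-1},{"turn":[0,0,0],"linear":[0,0,-12],"jaw":-1},{"turn":[0,0,0],"linear":[0,0,0],"jaw":-1}]' 45
python3 - <<'E'
import h,cv2,numpy as np
h.st()
fs=[]
for c in['top','side']:
    im=h.manip.get_image(c);f=im['frame'];K,R,t=map(np.array,(im['intrinsics'],im['R'],im['t']))
    p=K@(R@np.array([.449,.097,.06])+t);u,v=(p[:2]/p[2]).astype(int)
    fs.append(cv2.resize(f[v-60:v+60,u-60:u+60],(400,400),interpolation=cv2.INTER_CUBIC))
    for n in('fallen_large_mid','middle_mid','tallest_mid'):
      for d in h.manip.spot_point(c,n)[:4]:print(c,n,np.round(d['xyz'],3),round(d['p'],2))
cv2.imwrite('pics/g.png',np.hstack(fs))
E
```

```text
[ 0.12 -1.03 -0.25] [-0.  0.  0.]
t: 36.9
tcp_pos: [0.6247, 0.1335, 0.1121]
ee_rot: [3.129, 0.673, -2.939]
force: [0.7, 0.5, -2.0]
finger_gap: 0.0441
finger_force: 46.2
t: 37.52
tcp_pos: [0.4561, 0.0977, 0.1089]
ee_rot: [3.129, 0.667, -2.939]
force: [-0.6, 0.2, -1.5]
finger_gap: 0.0443
finger_force: 46.7
t: 38.15
tcp_pos: [0.459, 0.0983, 0.0704]
ee_rot: [3.129, 0.668, -2.939]
force: [-0.5, 0.1, -2.5]
finger_gap: 0.0445
finger_force: 46.7
t 38.15 tcp [459.   98.3  70.4] G [447.5  95.7  85.3] 
x [-0.769 -0.158 -0.619] y [-0.209  0.978  0.01 ] z [ 0.604  0.137 -0.785] 
j [ 0.2   0.07 -1.03 -0.19  0.01  0.  ] F [-0.5  0.1 -2.5] gap 0.0445 ff 46.7
top fallen_large_mid [0.45  0.098 0.08 ] 0.86
top middle_mid [0.445 0.009 0.067] 0.61
top middle_mid [ 0.45  -0.079  0.012] 0.44
top tallest_mid [0.449 0.184 0.08 ] 0.9
top tallest_mid [0.385 0.297 0.07 ] 0.87
top tallest_mid [0.549 0.26  0.076] 0.72
top tallest_mid [0.326 0.168 0.076] 0.61
side fallen_large_mid [0.46  0.098 0.086] 0.71
side middle_mid [ 0.53   0.352 -0.002] 0.66
side middle_mid [0.445 0.006 0.064] 0.57
side tallest_mid [0.449 0.183 0.084] 0.8
side tallest_mid [0.545 0.257 0.071] 0.69
side tallest_mid [0.326 0.168 0.071] 0.64
```

View pics/g.png

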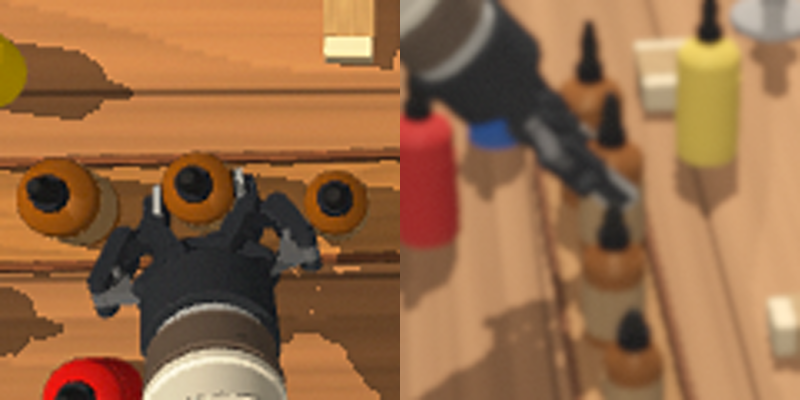

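The large bottle hangs upright over its gap at (195,185) in the left half, between tallest (55,195) and middle (335,200). The gripper's right knuckle (310,260) is nearest the middle bottle, so I'll turn it away slightly and lower.

```bash
python3 -m inch '[{"turn":[0,0,-3],"linear":[-1,0,-1],"jaw":-1},{"turn":[0,0,-3],"linear":[-1,0,-2],"jaw":-1},{"turn":[0,0,0],"linear":[0,0,-2],"jaw":-1},{"turn":[0,0,0],"linear":[0,0,-1.5],"jaw":-1},{"turn":[0,0,0],"linear":[0,0,0],"jaw":-1}]' 45
python3 -m inch '[{"turn":[0,0,0],"linear":[0,0,-0.7],"jaw":-1},{"turn":[0,0,0],"linear":[0,0,-0.7],"jaw":-1},{"turn":[0,0,0],"linear":[0,0,-0.6],"jaw":-1},{"turn":[0,0,0],"linear":[0,0,0],"jaw":-1},{"turn":[0,0,0],"linear":[0,0,0],"jaw":-1}]' 45
```

```text
t: 39.17
tcp_pos: [0.4569, 0.0981, 0.0649]
ee_rot: [3.129, 0.67, -3.043]
force: [1.0, -1.3, -1.8]
finger_gap: 0.0446
finger_force: 46.7
t: 39.8
tcp_pos: [0.4569, 0.0984, 0.0631]
ee_rot: [3.129, 0.67, -3.043]
force: [-0.2, -0.3, -3.0]
finger_gap: 0.0442
finger_force: 46.7
```

```bash
python3 -m inch '[{"turn":[0,0,0],"linear":[0,0,-0.5],"jaw":-1},{"turn":[0,0,0],"linear":[0,0,-0.5],"jaw":-1},{"turn":[0,0,0],"linear":[0,0,0],"jaw":-1},{"turn":[0,0,0],"linear":[0,0,0],"jaw":-1},{"turn":[0,0,0],"linear":[0,0,0],"jaw":-1}]' 45
```

```text
t: 40.42
tcp_pos: [0.457, 0.0984, 0.0621]
ee_rot: [3.129, 0.67, -3.043]
force: [-0.5, -0.0, -2.3]
finger_gap: 0.0444
finger_force: 46.7
```

```bash
python3 -m inch '[{"turn":[0,0,0],"linear":[0,0,-0.5],"jaw":-1},{"turn":[0,0,0],"linear":[0,0,-0.5],"jaw":-1},{"turn":[0,0,0],"linear":[0,0,0],"jaw":-1},{"turn":[0,0,0],"linear":[0,0,0],"jaw":-1},{"turn":[0,0,0],"linear":[0,0,0],"jaw":-1}]' 45
```

```text
t: 41.05
tcp_pos: [0.457, 0.0984, 0.0611]
ee_rot: [3.129, 0.671, -3.043]
force: [0.3, -1.0, -1.7]
finger_gap: 0.0443
finger_force: 46.7
```

```bash
python3 -m inch '[{"turn":[0,0,0],"linear":[0,0,-0.4],"jaw":-1},{"turn":[0,0,0],"linear":[0,0,-0.3],"jaw":-1},{"turn":[0,0,0],"linear":[0,0,0],"jaw":-1},{"turn":[0,0,0],"linear":[0,0,0],"jaw":-1},{"turn":[0,0,0],"linear":[0,0,0],"jaw":-1}]' 45
```

```text
t: 41.68
tcp_pos: [0.4574, 0.0984, 0.0609]
ee_rot: [3.129, 0.672, -3.044]
force: [-4.1, -0.2, 5.8]
finger_gap: 0.0447
finger_force: 47.5
```

```bash
python3 -m inch '[{"turn":[0,0,0],"linear":[0,0,0.4],"jaw":0.05},{"turn":[0,0,0],"linear":[0,0,0],"jaw":0.1},{"turn":[0,0,0],"linear":[0,0,0],"jaw":0.25},{"turn":[0,0,0],"linear":[0,0,0],"jaw":0.28},{"turn":[0,0,0],"linear":[0,0,0],"jaw":0.28}]' 45
python3 -m inch '[{"turn":[0,0,0],"linear":[-3,-0.3,4],"jaw":0.28},{"turn":[0,0,0],"linear":[-6,-0.6,8],"jaw":0.28},{"turn":[0,0,0],"linear":[-12,-1.2,16],"jaw":0.28},{"turn":[0,0,0],"linear":[-12,-1.2,16],"jaw":0.28},{"turn":[0,0,0],"linear":[-12,-1.2,16],"jaw":0.28}]' 45
python3 -m inch '[{"turn":[0,0,0],"linear":[-12,-1.2,20],"jaw":0.28},{"turn":[0,0,0],"linear":[-6,0,30],"jaw":0.28},{"turn":[0,0,0],"linear":[0,0,30],"jaw":0.28},{"turn":[0,0,0],"linear":[0,0,20],"jaw":0.28},{"turn":[0,0,0],"linear":[0,0,0],"jaw":0.28}]' 45
python3 - <<'E'
import h,cv2,numpy as np
h.st()
for c in['top','side']:
    im=h.manip.get_image(c)
    for n in('fallen_large_mid','fallen_small_mid','middle_mid','tallest_mid','shortest_mid'):
        for d in h.manip.spot_point(c,n)[:1]:print(c,n,np.round(d['xyz'],3),round(d['p'],2))
cv2.imwrite('pics/z.png',im['frame'])
E
```

```text
t: 42.3
tcp_pos: [0.4569, 0.0984, 0.0608]
ee_rot: [3.129, 0.67, -3.043]
force: [-0.0, -0.2, -0.7]
finger_gap: 0.0545
finger_force: 0.0
t: 42.92
tcp_pos: [0.4112, 0.0937, 0.1213]
ee_rot: [3.129, 0.67, -3.043]
force: [0.9, -0.8, -0.5]
finger_gap: 0.0548
finger_force: 0.0
t: 43.55
tcp_pos: [0.3948, 0.093, 0.2231]
ee_rot: [3.128, 0.675, -3.044]
force: [-0.3, 0.5, 0.4]
finger_gap: 0.055
finger_force: 0.0
t 43.55 tcp [394.8  93.  223.1] G [383.1  91.6 237.9] 
x [-0.777 -0.076 -0.625] y [-0.106  0.994  0.011] z [ 0.621  0.075 -0.781] 
j [ 0.33 -0.43 -0.84  0.5  -0.13  0.18] F [-0.3  0.5  0.4] gap 0.055 ff 0.0
top fallen_large_mid [0.452 0.101 0.072] 0.78
top fallen_small_mid [ 0.446 -0.082  0.057] 0.57
top middle_mid [0.447 0.01  0.067] 0.73
top tallest_mid [0.384 0.301 0.071] 0.86
top shortest_mid [ 0.456 -0.174  0.048] 0.71
side fallen_large_mid [0.456 0.099 0.076] 0.93
side fallen_small_mid [ 0.448 -0.078  0.054] 0.86
side middle_mid [0.445 0.008 0.064] 0.85
side tallest_mid [0.449 0.186 0.083] 0.94
side shortest_mid [ 0.449 -0.167  0.046] 0.61
```

View pics/z.png

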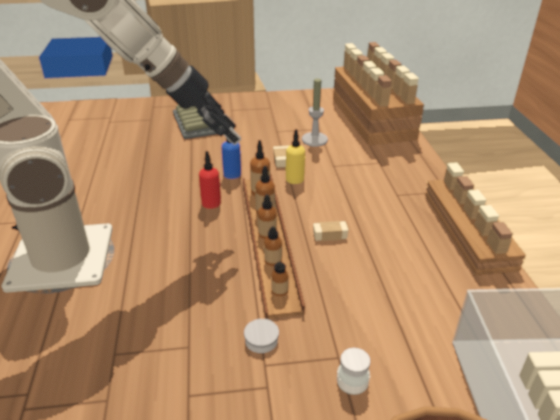

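All five bottles stand in the lane, from tallest at pixel (260,165) to shortest at (280,280). The soaps, tin and jar look unmoved and the gripper is clear, so I'm handing in.

```bash
python3 -c "
from rig import manip
print(manip.close_job())"
```

```text
the job is handed in; nothing more can be done
None
```

Both fallen bottles now stand upright in their gaps, the row runs from tallest to shortest, and the job was handed in at about 44 s of the allowed 72 s; the hand-in returned no verdict.

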